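# Find the loose hatch in the test box and push it open

## Task

One of the four identical wooden hatches in the top of the test box has lost the block under it: it rocks when pressed near an end, the others are solid. Press the hatches with the fingertips until you find the one that rocks, then push its end down into the box until it stands open as far as it goes, and take the hand away. Do not pick anything up, and leave the things on and around the box where they are.

Things in the scene. Friction and masses are not known exactly. Their poses are not given: they have to be found in the camera images.
- box: Low wooden test box fixed on the bench, 75 mm tall. Origin: on the bench under the middle of the row of hatches; z up, y along the row, x along each hatch. It reaches from x = -100 to +175 mm, y = -188 to +188 mm. Openings in its top, 150 (x) by 68 mm (y), at x = 0, y = -132, -44, 44, 132 mm; floor 67 mm below the top. A hidden block props three hatches; under one, which varies, it is missing.
- hatch1_top (a point): Middle of the top face of the hatch at y = -132 mm of the box. All four look alike: light wood 146 x 64 x 10 mm with an oval groove, top level with the box top, 75 mm above the bench. Axes as the box when shut: x along the hatch, y along its pivot. Press 45 to 60 mm from the middle along x; at the middle, over the pivot, no hatch gives way.
- hatch2_top (a point): Middle of the top face of the hatch at y = -44 mm of the box. All four look alike: light wood 146 x 64 x 10 mm with an oval groove, top level with the box top, 75 mm above the bench. Axes as the box when shut: x along the hatch, y along its pivot. Press 45 to 60 mm from the middle along x; at the middle, over the pivot, no hatch gives way.
- hatch3_top (a point): Middle of the top face of the hatch at y = 44 mm of the box. All four look alike: light wood 146 x 64 x 10 mm with an oval groove, top level with the box top, 75 mm above the bench. Axes as the box when shut: x along the hatch, y along its pivot. Press 45 to 60 mm from the middle along x; at the middle, over the pivot, no hatch gives way.
- hatch4_top (a point): Middle of the top face of the hatch at y = 132 mm of the box. All four look alike: light wood 146 x 64 x 10 mm with an oval groove, top level with the box top, 75 mm above the bench. Axes as the box when shut: x along the hatch, y along its pivot. Press 45 to 60 mm from the middle along x; at the middle, over the pivot, no hatch gives way.
- hatch1 (a joint): Tilt of this hatch about its pivot, which crosses its middle along y, 5 mm below its top. 0 = shut, level; positive = +x end down, negative = -x end down, stops at +0.7 and -0.7 rad; either end may be pushed. A propped hatch does not give (under 0.03 rad). The loose one tips under 2 to 3 N near an end and stays at any angle where it is left.
- hatch2 (a joint): Tilt of this hatch about its pivot, which crosses its middle along y, 5 mm below its top. 0 = shut, level; positive = +x end down, negative = -x end down, stops at +0.7 and -0.7 rad; either end may be pushed. A propped hatch does not give (under 0.03 rad). The loose one tips under 2 to 3 N near an end and stays at any angle where it is left.
- hatch3 (a joint): Tilt of this hatch about its pivot, which crosses its middle along y, 5 mm below its top. 0 = shut, level; positive = +x end down, negative = -x end down, stops at +0.7 and -0.7 rad; either end may be pushed. A propped hatch does not give (under 0.03 rad). The loose one tips under 2 to 3 N near an end and stays at any angle where it is left.
- hatch4 (a joint): Tilt of this hatch about its pivot, which crosses its middle along y, 5 mm below its top. 0 = shut, level; positive = +x end down, negative = -x end down, stops at +0.7 and -0.7 rad; either end may be pushed. A propped hatch does not give (under 0.03 rad). The loose one tips under 2 to 3 N near an end and stays at any angle where it is left.
- block: Spare packing block of plywood, 110 x 56.5 x 40 mm tall, lying on the bench beside the box (its -y side). Origin: centre of its underside. Bystander.
- mug: White mug, radius 38 mm, 85 mm tall, standing on the bench beside the box (its +y side), handle at its own +y. Origin: centre of its underside. Bystander.
- tape: Grey roll of tape, outer radius 36 mm, 19 mm high, lying flat on the box's top behind the hatches (x about 130 mm of the box). Origin: centre of its underside. Bystander.
- jar: White jar with black cap, radius 28 mm, 75 mm tall, standing on the bench beside the box (its -y side). Origin: centre of its underside. Bystander.

How it is judged:
By the outcome, as a careful person would: the job done as asked, in the order asked, and still so for the second after the job is handed in, with the robot touching nothing.
It also fails if it takes over 48 s, if anything falls off the work surface, if the arm or the gripper's body presses on something with over 40 N, if the wrist force passes 120 N, or if a joint passes its speed limit or range.

## Robot

A 6-joint arm with a two-finger parallel gripper is mounted at the origin on the work surface. World frame = base frame: x ahead of the robot, y to its left, z up, the work surface at z = 0. Lengths are in mm, angles in degrees, forces in N, time in s.
With the tool pointing down it reaches from about 350 to 1000 mm from the base axis. Payload 7.1 kg.
Tool frame: the origin (TCP) lies between the finger pads; the fingertips stand 19 mm ahead of it and the grasp point (between the pads) is the TCP (arm.nose_length is the distance from the TCP to the fingertips, in mm); z points along the fingers, y is the direction in which the jaws open and shut (so a half turn about z gives the same grasp; the last joint's range is limited). The gripper opens to 85 mm and grips with 20 to 120 N. Pads are 22 mm wide; open, the fingers measure 114 mm over their backs; the gripper's body (76 mm by 85 mm) begins 54 mm behind the grasp point. The pads swing forward as they close: fully open they stand 13 mm farther back than shut.
Start: joints at [69.156, 24.242, 93.386, -0, 62.372, -1.089], TCP at [211.223, 588.209, 250.319] pointing down, gripper open.
Joint ranges: [-172.04, 172.04], [-51.8, 120.97], [4.93, 147.93], [-75.15, 255.16], [6.16, 154.13], [-145.62, 145.62]. Speed limits (degrees/s): [136.94, 136.94, 172.46, 180, 180, 180].

## Interface

Orientations are given as a 3x3 rotation matrix whose columns are the frame's x, y, z axes.
In Python, from cell import arm gives the robot as it stands. The module is installed in compiled form; this text tells all that it offers.
- The arm moves only by the shell command python3 -m crank 'ROWS' [FORCE]. ROWS is JSON, a list of rows, each an object of numbers: "tx", "ty", "tz": the shift along the tool's x, y, z in mm; "rx", "ry", "rz": the turn, a rotation vector about the tool's x, y, z in degrees; "grip": the finger opening in mm, from 0 to 85.4. In form: [{"tx": .., "ty": .., "tz": .., "rx": .., "ry": .., "rz": .., "grip": ..}, ...]. A call has 1 to 20 rows; each row is the pose to reach, as a shift and turn from the pose measured when the call began, along the tool's axes at that moment; what a row does not reach only later rows make up. A row lasts 1/8 s, in which the tool goes at most 62.5 mm and 10.7 degrees, less where a joint would pass 70% of its speed; a pose out of reach is approached as far as the arm can. A call with a gripper value outside its range is refused whole. The fingers move at their own pace and stop on an object; FORCE is the grip in N (left out, the last holds). Time passes only in rows, so rows that repeat a pose let the fingers close. It gives the time, the measured TCP pose, the force and the opening at its end, in the units of the state.
- arm.state(): the state, without advancing time (a new reading comes with each control period).
- arm.snapshot(name): name is "scene" or "side" or "wrist"; returns a dict with "pixels" (400x640x3 uint8, red, green, blue), "mtx" (3x3 intrinsics, pixels), "D" ([k1, k2, p1, p2, k3] as OpenCV has them; the pictures are not rectified), "R" (3x3) and "t" (3): a world point X has camera coordinates R X + t. Camera axes: x right, y down, z forward; pixel columns grow to the right and rows downward; lengths in mm; the calibration is good to about 2 mm. A picture is of the moment at which its call begins. There is no depth.
- arm.finish_job(): hands the job in, once; it reports no verdict.
Trained networks look in a picture, given as the dict that the camera call returned (one of the last four; its "shot" number tells which), for a name from the list of things; names that differ only in an ending like _2 or _b are one class to them, and where a whole thing is asked for, a point or a joint stands for the part that bears it (a point fixed in the world has none). Each returns a list of dicts, best first, with "p" (0 to 1); they miss things now and then, are a little off and sometimes report something else, mostly with a low value. They report only what shows in the picture. A call takes as long as a camera call.
- arm.recognise(picture, name): "position" ([x, y, z] in mm, in world coordinates, good to about 4 mm: the middle of the surface that is visible of it).
- arm.trace(picture, name): "pixels" (400x640 bool, what is visible of it).
- arm.landmark_of(picture, name): "position" ([x, y, z] in mm, in world coordinates, good to about 4 mm: a listed point, or the origin of a listed thing).
The state is a dict: "t": time; "qpos": joint angles; "dq": joint speeds; "joint_torque": joint torques, N m; "ee_pos": TCP position; "ee_rot": TCP orientation; "wrist_force": force on the tool from outside, world axes, zero at the start; "ft_torque": the same for the moment, N m; "opening": finger opening in mm.
Only numpy, scipy, OpenCV 4.12 (cv2) and the standard library are available. Lean on these libraries where they do the work, as an engineer would, in place of code of your own. Each camera call takes 0.05 s, during which the arm holds its last target.

## Working session

There is one attempt and no reset: what is moved stays moved. The work goes in short steps, Python scripts to look and compute and a shell command to move; the robot and the scene stay as the last step left them, time stands still between calls to the robot, and variables do not carry over. Pictures are saved under pics/ and viewed, and the job is handed in when it is done.

```bash
mkdir -p pics; cat > h.py <<'E'
import numpy as np, cv2
from cell import arm
def snap(n,f):
    p=arm.snapshot(n); cv2.imwrite('pics/'+f,p['pixels'][:,:,::-1]); return p
E
python3 - <<'E'
from h import *
np.set_printoptions(precision=1,suppress=True)
s=arm.state();print(s['t'],s['ee_pos'],s['ee_rot'],s['wrist_force'],s['opening'])
for c in('scene','side'):
    p=snap(c,c+'1.png')
    for n in ['hatch1_top','hatch2_top','hatch3_top','hatch4_top','box','tape','mug','jar','block']:
        print(c,n,[(np.array(d['position']).round(0),round(d['p'],2)) for d in arm.landmark_of(p,n)][:5])
print(arm.state()['t'])
E
```

```text
0.0 [211.  587.7 249.5] [[-0.9  0.3 -0. ]
 [ 0.3  0.9 -0. ]
 [ 0.  -0.  -1. ]] [-0.  -0.3  0.2] 85.36085304854387
scene hatch1_top [(array([ 535., -134.,   71.]), 0.97), (array([584., 285.,  -2.]), 0.36)]
scene hatch2_top [(array([540., -44.,  77.]), 0.67)]
scene hatch3_top [(array([547.,  47.,  73.]), 0.64)]
scene hatch4_top [(array([553., 133.,  75.]), 0.89)]
scene box [(array([539.,   1.,  -3.]), 0.58)]
scene tape [(array([674.,  24.,  74.]), 0.62)]
scene mug [(array([585., 285.,  -3.]), 0.61)]
scene jar [(array([ 653., -294.,    1.]), 0.93)]
scene block [(array([ 506., -267.,   -3.]), 0.64)]
side hatch1_top [(array([ 534., -132.,   71.]), 0.98), (array([586., 289.,  -2.]), 0.26)]
side hatch2_top [(array([539., -43.,  76.]), 0.68)]
side hatch3_top [(array([542.,  42.,  71.]), 0.94)]
side hatch4_top [(array([552., 136.,  74.]), 0.59)]
side box [(array([542.,  -0.,   3.]), 0.83)]
side tape [(array([678.,  19.,  75.]), 0.62)]
side mug [(array([585., 288.,  -1.]), 0.7)]
side jar [(array([ 653., -294.,   -2.]), 0.56), (array([543.,   0.,   6.]), 0.45)]
side block [(array([ 507., -267.,    2.]), 0.95)]
1.0
```

View pictures.

View pics/scene1.png

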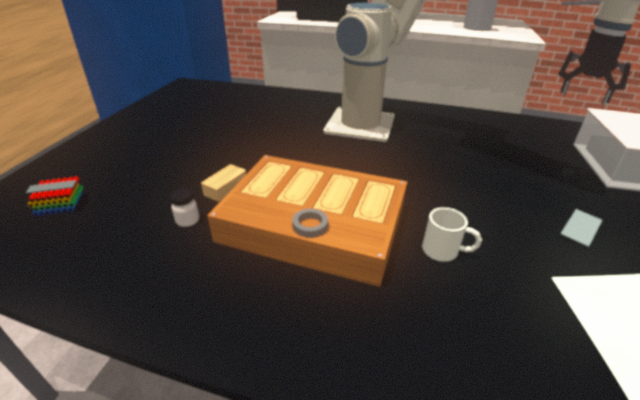

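View pics/side1.png

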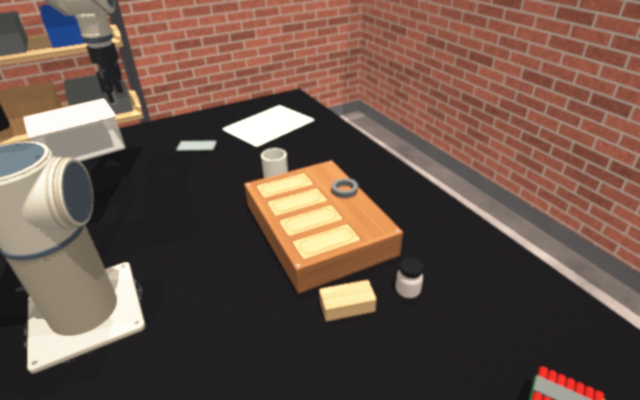

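```bash
python3 - <<'E'
from h import *
s=arm.state();print(repr(s['ee_rot']),s['ee_pos'],s['qpos'])
# box yaw fit
P=np.array([[534.5,-133],[539.5,-43.5],[544.5,44.5],[552.5,134.5]]);Y=np.array([-132,-44,44,132])
print(np.polyfit(Y,P[:,0],1),np.polyfit(Y,P[:,1],1))
E
```

```text
array([[-9.41113082e-01,  3.38091950e-01, -6.86546321e-06],
       [ 3.38091950e-01,  9.41113082e-01, -2.97340898e-06],
       [ 5.45589160e-06, -5.11947193e-06, -1.00000000e+00]]) [211.24229215 588.20754386 250.32346911] [ 6.91541880e+01  2.42419463e+01  9.33855877e+01  3.46494659e-04
  6.23727653e+01 -1.08530475e+00]
[6.70454545e-02 5.42750000e+02] [1.01193182 0.625     ]
```

```bash
python3 -m crank '[{"tx":-426,"ty":-327,"tz":120,"rz":-16,"grip":0},{"tx":-426,"ty":-327,"tz":120,"rz":-16,"grip":0},{"tx":-426,"ty":-327,"tz":120,"rz":-16,"grip":0},{"tx":-426,"ty":-327,"tz":120,"rz":-16,"grip":0},{"tx":-426,"ty":-327,"tz":120,"rz":-16,"grip":0},{"tx":-426,"ty":-327,"tz":120,"rz":-16,"grip":0},{"tx":-426,"ty":-327,"tz":120,"rz":-16,"grip":0},{"tx":-426,"ty":-327,"tz":120,"rz":-16,"grip":0},{"tx":-426,"ty":-327,"tz":120,"rz":-16,"grip":0},{"tx":-426,"ty":-327,"tz":120,"rz":-16,"grip":0},{"tx":-426,"ty":-327,"tz":120,"rz":-16,"grip":0},{"tx":-426,"ty":-327,"tz":120,"rz":-16,"grip":0},{"tx":-426,"ty":-327,"tz":120,"rz":-16,"grip":0},{"tx":-426,"ty":-327,"tz":120,"rz":-16,"grip":0}]' 20; python3 - <<'E'
from h import *
s=arm.state();print(s['t'],s['ee_rot'],s['ee_pos'],s['qpos'],s['wrist_force'])
snap('scene','s2.png');snap('wrist','w2.png')
E
```

```text
1.0 [[-9.41113082e-01  3.38091950e-01 -6.86546321e-06]
 [ 3.38091950e-01  9.41113082e-01 -2.97340898e-06]
 [ 5.45589160e-06 -5.11947193e-06 -1.00000000e+00]] [211.24229215 588.20754386 250.32346911] [ 6.91541880e+01  2.42419463e+01  9.33855877e+01  3.46494659e-04
  6.23727653e+01 -1.08530475e+00] [-0.07553034 -0.82734339 -0.24244399]validation failed for argument at $[0]...
```

```bash
python3 -m crank '[{"tx":-426,"ty":-327,"tz":120,"rx":0,"ry":0,"rz":-16,"grip":0},{"tx":-426,"ty":-327,"tz":120,"rx":0,"ry":0,"rz":-16,"grip":0},{"tx":-426,"ty":-327,"tz":120,"rx":0,"ry":0,"rz":-16,"grip":0},{"tx":-426,"ty":-327,"tz":120,"rx":0,"ry":0,"rz":-16,"grip":0},{"tx":-426,"ty":-327,"tz":120,"rx":0,"ry":0,"rz":-16,"grip":0},{"tx":-426,"ty":-327,"tz":120,"rx":0,"ry":0,"rz":-16,"grip":0},{"tx":-426,"ty":-327,"tz":120,"rx":0,"ry":0,"rz":-16,"grip":0},{"tx":-426,"ty":-327,"tz":120,"rx":0,"ry":0,"rz":-16,"grip":0},{"tx":-426,"ty":-327,"tz":120,"rx":0,"ry":0,"rz":-16,"grip":0},{"tx":-426,"ty":-327,"tz":120,"rx":0,"ry":0,"rz":-16,"grip":0},{"tx":-426,"ty":-327,"tz":120,"rx":0,"ry":0,"rz":-16,"grip":0},{"tx":-426,"ty":-327,"tz":120,"rx":0,"ry":0,"rz":-16,"grip":0},{"tx":-426,"ty":-327,"tz":120,"rx":0,"ry":0,"rz":-16,"grip":0},{"tx":-426,"ty":-327,"tz":120,"rx":0,"ry":0,"rz":-16,"grip":0}]' 20; python3 - <<'E'
from h import *
s=arm.state();print(s['t'],s['ee_rot'],s['ee_pos'],s['qpos'],s['wrist_force'])
snap('scene','s2.png');snap('wrist','w2.png')
E
```

```text
t: 2.85
ee_pos: [501.4, 137.2, 130.5]
ee_rot: [[-0.998, 0.064, 0.0], [0.064, 0.998, 0.0], [-0.0, 0.0, -1.0]]
wrist_force: [-0.6, 0.9, -0.4]
opening: -0.0
2.85 [[-9.97937614e-01  6.41904250e-02  3.27230711e-04]
 [ 6.41904558e-02  9.97937662e-01  8.45272994e-05]
 [-3.21130007e-04  1.05358060e-04 -9.99999943e-01]] [501.41135867 137.18116277 130.54746882] [ 1.39893157e+01  2.57683095e+01  1.11120872e+02  2.44494562e-04
  4.30914549e+01 -7.23304910e+01] [-0.55175257  0.8614139  -0.40886391]
```

View pics/s2.png

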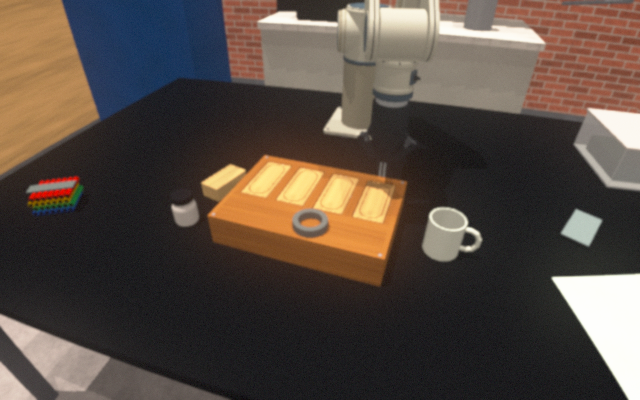

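View pics/w2.png

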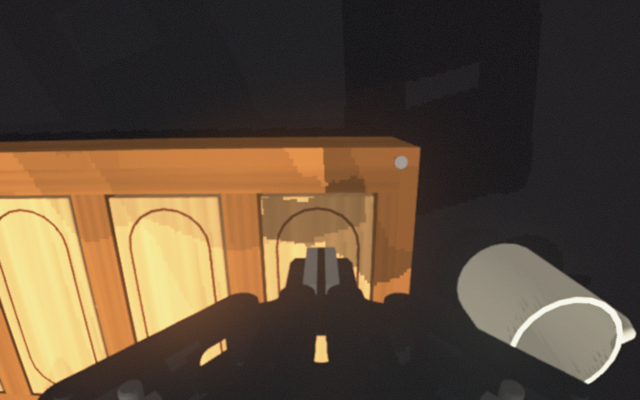

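```bash
python3 -m crank '[{"tx":0,"ty":0,"tz":32,"rx":0,"ry":0,"rz":0,"grip":0},{"tx":0,"ty":0,"tz":35,"rx":0,"ry":0,"rz":0,"grip":0},{"tx":0,"ty":0,"tz":38,"rx":0,"ry":0,"rz":0,"grip":0},{"tx":0,"ty":0,"tz":38,"rx":0,"ry":0,"rz":0,"grip":0}]'
```

```text
t: 3.45
ee_pos: [500.7, 136.8, 93.6]
ee_rot: [[-0.998, 0.065, -0.002], [0.065, 0.998, -0.0], [0.002, -0.0, -1.0]]
wrist_force: [-5.3, -0.7, 7.6]
opening: 0.1
```

```bash
python3 -m crank '[{"tx":0,"ty":0,"tz":3,"rx":0,"ry":0,"rz":0,"grip":0},{"tx":0,"ty":0,"tz":3,"rx":0,"ry":0,"rz":0,"grip":0}]'
```

```text
t: 3.7
ee_pos: [500.6, 136.8, 93.4]
ee_rot: [[-0.998, 0.065, -0.001], [0.065, 0.998, -0.0], [0.001, -0.0, -1.0]]
wrist_force: [-9.3, -2.1, 26.5]
opening: 0.1
```

```bash
python3 -m crank '[{"tx":0,"ty":0,"tz":-20,"rx":0,"ry":0,"rz":0,"grip":0},{"tx":0,"ty":-44,"tz":-20,"rx":0,"ry":0,"rz":0,"grip":0},{"tx":0,"ty":-88,"tz":-20,"rx":0,"ry":0,"rz":0,"grip":0},{"tx":0,"ty":-88,"tz":-20,"rx":0,"ry":0,"rz":0,"grip":0},{"tx":0,"ty":-88,"tz":-5,"rx":0,"ry":0,"rz":0,"grip":0},{"tx":0,"ty":-88,"tz":0,"rx":0,"ry":0,"rz":0,"grip":0},{"tx":0,"ty":-88,"tz":3,"rx":0,"ry":0,"rz":0,"grip":0},{"tx":0,"ty":-88,"tz":3,"rx":0,"ry":0,"rz":0,"grip":0}]'
```

```text
t: 4.7
ee_pos: [494.8, 49.7, 93.2]
ee_rot: [[-0.998, 0.063, -0.002], [0.063, 0.998, -0.001], [0.002, -0.001, -1.0]]
wrist_force: [-13.5, -3.1, 48.4]
opening: 0.2
```

```bash
python3 -m crank '[{"tx":0,"ty":0,"tz":-20,"rx":0,"ry":0,"rz":0,"grip":0},{"tx":0,"ty":-44,"tz":-20,"rx":0,"ry":0,"rz":0,"grip":0},{"tx":0,"ty":-89,"tz":-20,"rx":0,"ry":0,"rz":0,"grip":0},{"tx":0,"ty":-89,"tz":-20,"rx":0,"ry":0,"rz":0,"grip":0},{"tx":0,"ty":-89,"tz":-5,"rx":0,"ry":0,"rz":0,"grip":0},{"tx":0,"ty":-89,"tz":0,"rx":0,"ry":0,"rz":0,"grip":0},{"tx":0,"ty":-89,"tz":2,"rx":0,"ry":0,"rz":0,"grip":0},{"tx":0,"ty":-89,"tz":2,"rx":0,"ry":0,"rz":0,"grip":0}]'
```

```text
t: 5.7
ee_pos: [488.7, -38.0, 93.3]
ee_rot: [[-0.998, 0.061, -0.004], [0.061, 0.998, -0.001], [0.004, -0.001, -1.0]]
wrist_force: [-12.7, -1.4, 41.4]
opening: 0.1
```

```bash
python3 -m crank '[{"tx":0,"ty":0,"tz":-20,"rx":0,"ry":0,"rz":0,"grip":0},{"tx":0,"ty":-44,"tz":-20,"rx":0,"ry":0,"rz":0,"grip":0},{"tx":0,"ty":-91,"tz":-20,"rx":0,"ry":0,"rz":0,"grip":0},{"tx":0,"ty":-91,"tz":-20,"rx":0,"ry":0,"rz":0,"grip":0},{"tx":0,"ty":-91,"tz":-5,"rx":0,"ry":0,"rz":0,"grip":0},{"tx":0,"ty":-91,"tz":0,"rx":0,"ry":0,"rz":0,"grip":0},{"tx":0,"ty":-91,"tz":2,"rx":0,"ry":0,"rz":0,"grip":0},{"tx":0,"ty":-91,"tz":2,"rx":0,"ry":0,"rz":0,"grip":0}]'
```

```text
t: 6.7
ee_pos: [483.1, -128.2, 91.0]
ee_rot: [[-0.998, 0.06, -0.004], [0.06, 0.998, -0.001], [0.004, -0.001, -1.0]]
wrist_force: [0.1, 0.2, 0.5]
opening: -0.0
```

```bash
python3 -m crank '[{"tx":0,"ty":0,"tz":6,"rx":0,"ry":0,"rz":0,"grip":0},{"tx":0,"ty":0,"tz":12,"rx":0,"ry":0,"rz":0,"grip":0},{"tx":0,"ty":0,"tz":18,"rx":0,"ry":0,"rz":0,"grip":0},{"tx":0,"ty":0,"tz":22,"rx":0,"ry":0,"rz":0,"grip":0},{"tx":0,"ty":0,"tz":25,"rx":0,"ry":0,"rz":0,"grip":0},{"tx":0,"ty":0,"tz":25,"rx":0,"ry":0,"rz":0,"grip":0}]'; python3 - <<'E'
from h import *
snap('side','s3.png');snap('wrist','w3.png')
E
```

```text
t: 7.45
ee_pos: [482.4, -128.1, 65.5]
ee_rot: [[-0.998, 0.06, -0.005], [0.06, 0.998, -0.0], [0.005, -0.001, -1.0]]
wrist_force: [0.8, 0.9, -0.3]
opening: 0.3
```

View pics/s3.png

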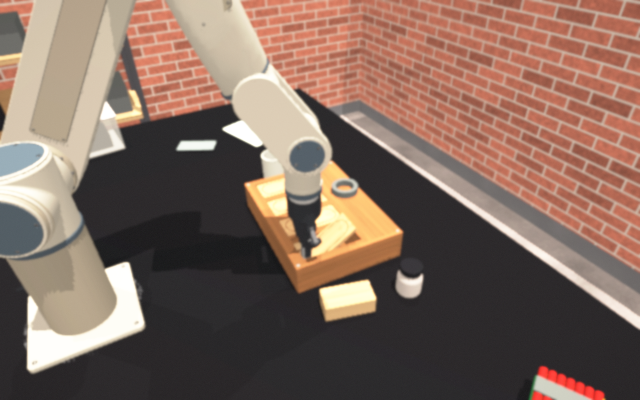

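View pics/w3.png

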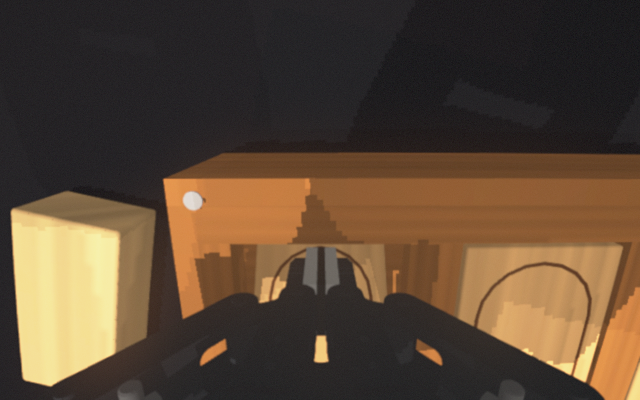

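Hatch 1 is tipping: the side view shows its far end raised near (340,228), and the wrist view shows the near end down by the tips at (320,260). I'll keep pushing in small steps until it reaches the stop.

```bash
python3 -m crank '[{"tx":0,"ty":0,"tz":2,"rx":0,"ry":0,"rz":0,"grip":0},{"tx":0,"ty":0,"tz":4,"rx":0,"ry":0,"rz":0,"grip":0},{"tx":0,"ty":0,"tz":4,"rx":0,"ry":0,"rz":0,"grip":0}]';  python3 -m crank '[{"tx":0,"ty":0,"tz":2,"rx":0,"ry":0,"rz":0,"grip":0},{"tx":0,"ty":0,"tz":2,"rx":0,"ry":0,"rz":0,"grip":0}]'
```

```text
t: 7.92
ee_pos: [482.3, -128.1, 61.6]
ee_rot: [[-0.998, 0.06, -0.005], [0.06, 0.998, -0.0], [0.005, -0.001, -1.0]]
wrist_force: [0.6, -0.0, 0.1]
opening: -0.1
t: 8.18
ee_pos: [482.2, -128.0, 59.4]
ee_rot: [[-0.998, 0.06, -0.006], [0.06, 0.998, -0.0], [0.006, -0.0, -1.0]]
wrist_force: [1.3, 1.2, -0.4]
opening: -0.1
```

```bash
python3 -m crank '[{"tx":0,"ty":0,"tz":2,"rx":0,"ry":0,"rz":0,"grip":0},{"tx":0,"ty":0,"tz":2,"rx":0,"ry":0,"rz":0,"grip":0}]';  python3 -m crank '[{"tx":0,"ty":0,"tz":2,"rx":0,"ry":0,"rz":0,"grip":0},{"tx":0,"ty":0,"tz":2,"rx":0,"ry":0,"rz":0,"grip":0}]'
```

```text
t: 8.43
ee_pos: [482.3, -128.0, 57.7]
ee_rot: [[-0.998, 0.06, -0.006], [0.06, 0.998, -0.0], [0.006, -0.001, -1.0]]
wrist_force: [-0.5, 0.3, 7.2]
opening: -0.6
t: 8.68
ee_pos: [482.5, -128.1, 57.2]
ee_rot: [[-0.998, 0.06, -0.005], [0.06, 0.998, -0.0], [0.005, -0.001, -1.0]]
wrist_force: [-6.6, 1.5, 23.7]
opening: -0.0
```

```bash
python3 -m crank '[{"tx":0,"ty":0,"tz":-30,"rx":0,"ry":0,"rz":0,"grip":0},{"tx":0,"ty":0,"tz":-90,"rx":0,"ry":0,"rz":0,"grip":0},{"tx":30,"ty":0,"tz":-150,"rx":0,"ry":0,"rz":0,"grip":0},{"tx":90,"ty":60,"tz":-180,"rx":0,"ry":0,"rz":0,"grip":0},{"tx":120,"ty":120,"tz":-200,"rx":0,"ry":0,"rz":0,"grip":0},{"tx":120,"ty":180,"tz":-200,"rx":0,"ry":0,"rz":0,"grip":0},{"tx":120,"ty":240,"tz":-200,"rx":0,"ry":0,"rz":0,"grip":0},{"tx":120,"ty":300,"tz":-200,"rx":0,"ry":0,"rz":0,"grip":0},{"tx":120,"ty":300,"tz":-200,"rx":0,"ry":0,"rz":0,"grip":0},{"tx":120,"ty":300,"tz":-200,"rx":0,"ry":0,"rz":0,"grip":0}]'; python3 - <<'E'
from h import *
for c in('side','scene'):
    p=snap(c,c+'4.png')
    for n in ['hatch1_top','tape','mug','jar','block']:
        print(c,n,[(np.array(d['position']).round(0),round(d['p'],2)) for d in arm.landmark_of(p,n)][:3])
    q=p['pixels'][(200 if c=='side' else 130):(300 if c=='side' else 290), (230 if c=='side' else 190):(430 if c=='side' else 430)]
    cv2.imwrite('pics/'+c+'4z.png',cv2.resize(q[:,:,::-1],None,fx=3,fy=3))
    # predicted pixels of hatch ends at -0.7
    yaw=np.radians(-3.7);xb=np.array([np.cos(yaw),np.sin(yaw),0]);yb=np.array([-np.sin(yaw),np.cos(yaw),0])
    for a in(-.6,-.65,-.7):
        for x in(-73,73):
          for y in (-164,-100):
            # local about pivot: neg angle -> -x end down
            lx=x*np.cos(a)+5*np.sin(a); lz=-x*np.sin(a)+5*np.cos(a)+70
            W=np.array([542.,.6,0])+xb*lx+yb*y+np.array([0,0,lz])
            px=cv2.projectPoints(W[None],cv2.Rodrigues(p['R'])[0],np.array(p['t'],float),p['mtx'],np.array(p['D'],float))[0].ravel()
            print(c,a,x,y,px.round(1))
E
```

```text
t: 9.93
ee_pos: [381.3, 179.9, 257.4]
ee_rot: [[-0.998, 0.056, -0.005], [0.056, 0.998, -0.0], [0.005, -0.001, -1.0]]
wrist_force: [0.1, -0.0, -0.8]
opening: -0.2
side hatch1_top [(array([ 527., -134.,   72.]), 0.8)]
side tape [(array([677.,  21.,  74.]), 0.87)]
side mug [(array([584., 290.,  -2.]), 0.8)]
side jar [(array([ 655., -298.,    4.]), 0.73)]
side block [(array([ 509., -270.,    1.]), 0.92)]
side -0.6 -73 -164 [307.9 270.7]
side -0.6 -73 -100 [297.1 253.5]
side -0.6 73 -164 [354.9 227.8]
side -0.6 73 -100 [341.8 212.5]
side -0.65 -73 -164 [308.7 271.4]
side -0.65 -73 -100 [297.9 254.2]
side -0.65 73 -164 [354.  227.2]
side -0.65 73 -100 [341.  211.8]
side -0.7 -73 -164 [309.6 272. ]
side -0.7 -73 -100 [298.8 254.8]
side -0.7 73 -164 [353.1 226.6]
side -0.7 73 -100 [340.1 211.2]
scene hatch1_top [(array([ 532., -132.,   70.]), 0.8)]
scene tape [(array([678.,  20.,  76.]), 0.85), (array([543.,  -0.,  -1.]), 0.15)]
scene mug [(array([582., 285.,  -2.]), 0.58), (array([538., -43.,  81.]), 0.52)]
scene jar [(array([ 654., -295.,   -1.]), 0.94)]
scene block [(array([ 508., -265.,   -4.]), 0.64)]
scene -0.6 -73 -164 [267.9 176.3]
scene -0.6 -73 -100 [290.2 180.9]
scene -0.6 73 -164 [241.8 172.3]
scene -0.6 73 -100 [267.3 177.5]
scene -0.65 -73 -164 [267.7 177.6]
scene -0.65 -73 -100 [290.  182.3]
scene -0.65 73 -164 [242.2 170.7]
scene -0.65 73 -100 [267.6 175.9]
scene -0.7 -73 -164 [267.4 179. ]
scene -0.7 -73 -100 [289.7 183.6]
scene -0.7 73 -164 [242.6 169.1]
scene -0.7 73 -100 [268.1 174.3]
```

View pics/side4z.png

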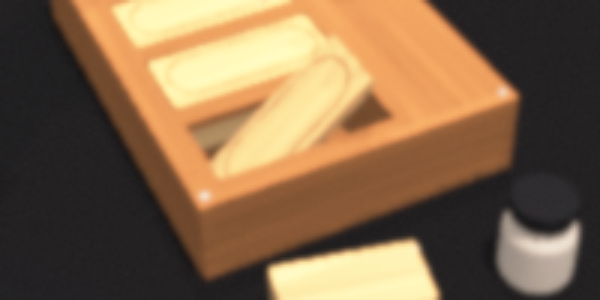

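View pics/scene4.png

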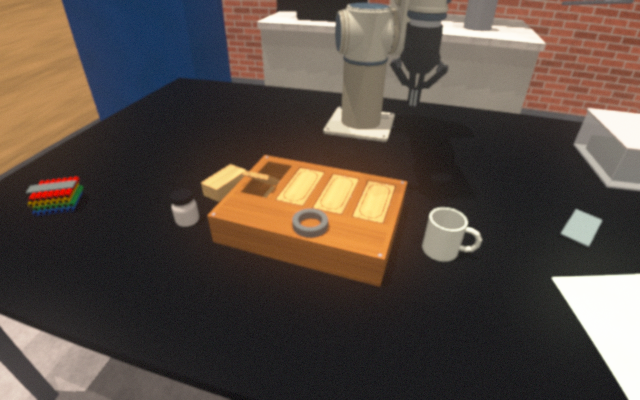

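The raised corners of hatch 1 sit at about (354,226) and (340,212) in the side view. The prediction at the −0.7 rad stop is (353,227) and (340,211). The other hatches are shut, the bystanders haven't moved, and the hand is clear.

```bash
python3 -c "
from cell import arm
print(arm.finish_job(), arm.state()['t'])"
```

```text
the job is handed in; nothing more can be done
the job is handed in; nothing more can be done
```

Hatch 1 was the loose one. It now stands open at its stop with the robot-side end down, and I handed the job in at about 10 s of the 48 s allowed.

- **Finding it:** I pressed the hatches with closed fingertips about 50 mm from the middle. Hatches 4, 3 and 2 held solid under 26, 48 and 41 N. Hatch 1 gave way with almost no force.
- **Opening it:** I pushed that end down until the force rose to about 24 N with hardly any further movement, which I took as the stop. Then I lifted the hand and moved it clear.
- **Last checks:** In the side picture the raised corners were within about 1 pixel of where they should be at −0.7 rad. That view alone only fixes the angle to about 0.05 rad, so the force at the stop is the stronger evidence. Tape, mug, jar and block were found within about 5 mm of where they started, which is about the networks' error. The other three hatches looked shut.
- **Disagreements:** While hatch 1 was tipping, the wrist force read near zero instead of the 2 to 3 N described. The networks also gave a few low-confidence false finds, which I ignored. The 48 N press on hatch 3 was firmer than intended; it was a fingertip press and well below the 120 N wrist limit.

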